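Lock the step block in the calibration holder

TASK

Set the steel step block down in the grey calibration holder, between the guide pins with its thickest step towards the stop block, and slide it gently fully home against the stop. Then press the raised steel flap behind it down with the closed fingertips, firmly enough to get past its snap but no harder (never above about 20 N), until it clicks flat and stays down behind the block. Leave the other things on the bench where they are.

Things in the scene. Friction and masses are not known exactly. Their poses are not given: they have to be found in the camera images.
- block_mid (a point): Loose steel step block, the only one with four stair steps: 72 long (its x) x 26 wide (its y); steps each 18 long and 24, 30, 36, 42 mm high from the -x end to the +x end. 0.31 to 0.63 kg. The point is on its middle, 16 mm above its underside; x points to the thickest step, z up. It lies flat on the bench at the start, in any of three places.
- block_thick (a point): Point on the step block at the middle of its thick end face (36 mm along its x from block_mid, same height).
- holder: Holder, bolted down: grey base plate 180 (x) x 90 (y) x 20 mm thick; origin on the bench, 95 mm from its near end; x towards the stop, y left, z up. On its top face: two pairs of low guide dowels (6 mm high; at x -5 to 11 and x 51 to 67, 30 mm apart inside, so the block has 2 mm play each side; finger room between the pairs), and the stop, a dark upright block 50 wide, 34 high, its face at x 66.
- holder_home (a point): On the holder, with its axes: where block_mid comes when the block is home; 30 mm ahead (+x) of the holder's origin, 36 mm up, so 16 mm above the base's top face. The raised flap leaves 12 mm of spare length: lower the block straight down with block_mid 2 to 10 mm short (-x) of this point, best 5 mm, then slide it to the stop.
- holder_press (a point): Where to press the flap: on the holder, with its axes, 62 mm behind (-x of) holder_home, at the NOMINAL height of the closed flap's top, 17 mm above the base's top face. The catch's height is set by hand: the true height is 10 mm lower to 10 mm higher and not measured: feel for it. A block that is home has its near end 26 mm ahead (+x): keep the fingertips clear of it.
- flap_hinge (a point): On the holder, with its axes: nominal middle of the flap's hinge, 26 mm behind (-x of) holder_press, 14 mm above the base's top face (true height 10 mm lower to 10 mm higher). The flap: ribbed steel plate reaching 50 mm to +x from the hinge, 30 wide, 6 thick. Flat, its front edge is 2 mm from the end of a block that is home; a block more than 2 mm short of home stops it.
- flap (a joint): Angle of the flap: 0 rad raised (front edge up by 0.7 rad), 0.7 flat and closed, at a hard stop. Pressed straight down near holder_press it resists with about 3 N at first, 10 to 13 N at the peak between 0.35 and 0.5 rad, then less, nothing near 0.65 rad; beyond that it snaps flat by itself and stays. Pushed less, it springs back up. Overload: 20 N.
- plain_block: Bystander: plain steel bar 72 x 26 x 20 mm, origin under its centre.
- round_block: Bystander: round-topped steel block 44 x 26 x 44 mm, origin under its centre.
- yellow_plates: Bystander: stack of thin yellow plates 120 x 55 x 16 mm.
- black_plates: Bystander: stack of thin black plates 120 x 55 x 12 mm.
- gauge: Bystander: handheld meter lying flat, 75 x 140 x 28 mm.
- gel_bottle: Bystander: white bottle, 48 mm across, 130 mm high.
- marker: Bystander: thick grey pen lying flat, 130 x 16 x 12 mm.
There are look-alikes about, which are no part of the job. What is shaped like the part that bears flap but blue is not meant.

How it is judged:
On the way, in this order (a step that is already met when the one before it is completed fails the run):
1. the step block is released fully home against the stop, flat between the guides, with the flap still raised (horizontal distance between block_mid and holder_home below 0.005 m and x of block_mid in the frame of holder_home above -0.003 m and x of block_thick in the frame of holder_home above 0.03 m and z of block_mid in the frame of holder_home below 0.0025 m and angle between block_mid's own z axis and vertical below 0.06 rad and value of joint flap below 0.15 rad and contact force between the fingers and step_block below 0.05 N), for 0.2 s.
2. the flap has snapped flat behind the block (horizontal distance between block_mid and holder_home below 0.005 m and x of block_mid in the frame of holder_home above -0.003 m and x of block_thick in the frame of holder_home above 0.03 m and z of block_mid in the frame of holder_home below 0.0025 m and angle between block_mid's own z axis and vertical below 0.06 rad and value of joint flap above 0.68 rad), for 0.2 s.
At the end, for the whole second after the job is handed in: The step block lies flat and at rest on the holder, thickest step at the stop, within 3 mm of fully home along the holder (5 mm in all, sideways included), released, and the flap stays down flat (over 0.68 rad) behind it (all of step 2 and linear speed of step_block below 0.01 m/s); the robot touches nothing.
It fails at once if the flap is loaded with more than 20 N (contact force between anything else and flap above 20 N).
It fails at once if the step block is pushed or set against the holder with more than 60 N (contact force between step_block and holder above 60 N).
It fails at once if a bystander is moved by more than 30 mm (distance of any of plain_block, round_block, yellow_plates, black_plates, gauge, gel_bottle, marker from where it was at the start of the episode above 0.03 m).
It also fails if it takes over 72 s, if anything falls off the work surface, if the arm or the gripper's body presses on something with over 40 N, if the wrist force passes 120 N, or if a joint passes its speed limit or range.

ROBOT

A 6-joint arm with a two-finger parallel gripper is mounted at the origin on the work surface. World frame = base frame: x ahead of the robot, y to its left, z up, the work surface at z = 0. Lengths are in m, angles in rad, forces in N, time in s.
With the tool pointing down it reaches from about 0.3 to 0.875 m from the base axis. Payload 6.4 kg.
Tool frame: the origin (TCP) lies midway between the tips of the shut fingers; the grasp point (between the pads) lies 19 mm behind it; z points along the fingers, y is the direction in which the jaws open and shut (so a half turn about z gives the same grasp; the last joint's range is limited). The gripper opens to 88 mm and grips with 3 to 60 N. Pads are 18 mm wide; open, the fingers measure 123 mm over their backs; the gripper's body (75 mm by 187 mm) begins 45 mm behind the grasp point.
Start: joints at [1.058, 0.181, 1.607, -0, 1.354, -0.206], TCP at [0.174, 0.548, 0.239] pointing down, gripper open.
Joint ranges: [-2.99, 2.99], [-0.89, 2.07], [0.3, 2.58], [-1.14, 4.28], [0, 2.63], [-3.12, 3.12]. Speed limits (rad/s): [2.57, 2.57, 3.01, 3.14, 3.14, 3.14].

INTERFACE

Orientations are given as a unit quaternion [w, x, y, z].
In Python, from cell import robot gives the robot as it stands. The module is installed in compiled form; this text tells all that it offers.
- The arm moves only by the tool send_rows, never from a script. Its arguments are lists of equal length, an entry for each row: "offset": the shift along the tool's x, y, z in mm, a list of three; "roll": the turn about the tool's z in degrees; "gripper": the gripper command: -1 is fully open, 1 is shut, values between are in proportion. A call has 1 to 20 rows; each row is the pose to reach, as a shift and turn from the pose commanded when the call began, along the tool's axes at that moment; what a row does not reach only later rows make up. A row lasts 1/8 s, in which the tool goes at most 62.5 mm and 10.7 degrees, less where a joint would pass 70% of its speed; a pose out of reach is approached as far as the arm can. A call with a gripper value outside its range is refused whole. The fingers move at their own pace and stop on an object; "squeeze" is the grip in N (left out, the last holds). Time passes only in rows, so rows that repeat a pose let the fingers close. It gives the time, the measured TCP pose, the force and the opening at its end, in the units of the state.
- robot.get_obs(): the state, without advancing time (a new reading comes with each control period).
- robot.read_camera(name): name is "scene" or "top"; returns the picture (400x640x3 uint8, red, green, blue); there is no depth.
- robot.camera_params(name): a dict with "intrinsics" (3x3 intrinsics, pixels), "dist" ([k1, k2, p1, p2, k3] as OpenCV has them; the pictures are not rectified), "eye" and "orientation" of the camera in the world. Camera axes: x right, y up, looking along -z (the intrinsics and any distortion apply to the point x, -y, -z); pixel columns grow to the right and rows downward; lengths in m; the calibration is good to about 2 mm. A picture is of the moment at which its call begins. camera_params takes no time and is no camera call.
- robot.job_done(): hands the job in, once; it reports no verdict.
Trained networks look in the newest picture that a camera, given by its name, has taken for a name from the list of things; names that differ only in an ending like _2 or _b are one class to them, and where a whole thing is asked for, a point or a joint stands for the part that bears it (a point fixed in the world has none). Each returns a list of dicts, best first, with "score" (0 to 1); they miss things now and then, are a little off and sometimes report something else, mostly with a low value. They report only what shows in the picture. A call takes as long as a camera call. They do not tell look-alikes from the thing itself.
- robot.search_frame(camera, thing): "rect" ([left, top, right, bottom] in pixels, round what is visible of it).
The state is a dict: "clock": time; "joints": joint angles; "dq": joint speeds; "joint_efforts": joint torques, N m; "eef_pos": TCP position; "tcp_rot": TCP orientation; "force": force on the tool from outside, world axes, zero at the start; "torque": the same for the moment, N m; "finger_gap": finger opening in m.
Only numpy, scipy, OpenCV 4.12 (cv2) and the standard library are available. Lean on these libraries where they do the work, as an engineer would, in place of code of your own. Each camera call takes 0.05 s, during which the arm holds its last target.

## Working session

There is one attempt and no reset: what is moved stays moved. The work goes in short steps, Python scripts to look and compute and a tool call to move; the robot and the scene stay as the last step left them, time stands still between calls to the robot, and variables do not carry over. Pictures are saved under pics/ and viewed, and the job is handed in when it is done.

Besides the shell and the picture viewer there is one more tool, called as name([rows], argument=value, ...), one row to a line, values as JSON. send_rows: Moves the arm, as the interface text tells. Its arguments: {"type":"object","properties":{"offset":{"type":"array"},"roll":{"type":"array"},"gripper":{"type":"array"},"squeeze":{"type":"number"}},"required":["offset","roll","gripper"]}

```bash
mkdir -p pics
cat > h.py <<'E'
import numpy as np, cv2
from cell import robot
from scipy.spatial.transform import Rotation as R
def cam(n):
    p=robot.camera_params(n)
    K=np.array(p['intrinsics']);d=np.array(p['dist']);e=np.array(p['eye']);q=np.array(p['orientation'])
    if q.size==4: M=R.from_quat([q[1],q[2],q[3],q[0]]).as_matrix()
    else: M=q.reshape(3,3)
    return K,d,e,M
def pix2z(n,uv,z):
    K,d,e,M=cam(n)
    a=cv2.undistortPoints(np.array(uv,float).reshape(-1,1,2),K,d).reshape(-1,2)
    r=np.c_[a[:,0],-a[:,1],-np.ones(len(a))]@M.T
    return e+r*((z-e[2])/r[:,2])[:,None]
def proj(n,P):
    K,d,e,M=cam(n)
    c=(np.atleast_2d(P)-e)@M; c=c*[1,-1,-1]
    return cv2.projectPoints(c.reshape(-1,1,3),np.zeros(3),np.zeros(3),K,d)[0].reshape(-1,2)
def snap(n,f):
    im=robot.read_camera(n); cv2.imwrite('pics/'+f,im[:,:,::-1]); return im
E
python3 - <<'E'
from h import *
for n in('scene','top'):
    snap(n,n+'0.png'); print(robot.camera_params(n))
    for t in ('block_mid','holder','flap','plain_block','round_block'):
        print(n,t,[(np.round(x['rect']).tolist(),round(x['score'],2)) for x in robot.search_frame(n,t)])
print(robot.get_obs())
E
```

```text
{'intrinsics': array([[481.66670384,   0.        , 316.58891297],
       [  0.        , 481.66670384, 190.96215803],
       [  0.        ,   0.        ,   1.        ]]), 'dist': array([-0.08651413,  0.        ,  0.        ,  0.        ,  0.        ]), 'eye': array([1.28008605, 0.06417654, 1.21389715]), 'orientation': array([0.64898133, 0.18126785, 0.20158181, 0.71086565])}
scene block_mid [([229.0, 184.0, 243.0, 212.0], 0.7)]
scene holder [([386.0, 180.0, 426.0, 238.0], 0.61)]
scene flap [([439.0, 169.0, 455.0, 175.0], 0.38)]
scene plain_block [([263.0, 192.0, 280.0, 214.0], 0.51)]
scene round_block [([318.0, 194.0, 324.0, 209.0], 0.54)]
{'intrinsics': array([[400.7334052 ,   0.        , 318.76384898],
       [  0.        , 400.7334052 , 198.52473958],
       [  0.        ,   0.        ,   1.        ]]), 'dist': array([-0.01903327,  0.        ,  0.        ,  0.        ,  0.        ]), 'eye': array([ 0.41894229, -0.02882145,  0.98049626]), 'orientation': array([-0.6960846 , -0.070291  ,  0.05766416,  0.71217993])}
top block_mid [([401.0, 181.0, 422.0, 215.0], 0.73), ([422.0, 109.0, 46
[... 309 characters left out ...]
.0, 191.0, 318.0, 213.0], 0.63)]
{'clock': 0.6, 'joints': array([ 1.05771045e+00,  1.80758127e-01,  1.60698066e+00, -1.78025048e-05,
        1.35377243e+00, -2.06294080e-01]), 'dq': array([ 0.00149315,  0.00025747, -0.0001824 , -0.00049122,  0.00046541,
       -0.00012132]), 'joint_efforts': array([-6.55798590e-05, -4.33599472e+01, -3.42016089e+01,  7.02360529e-02,
        3.12673522e-02, -1.09990233e-05]), 'eef_pos': array([0.17365342, 0.54818664, 0.23874739]), 'tcp_rot': array([2.24688436e-05, 1.52793136e-01, 9.88258193e-01, 3.50539789e-05]), 'force': array([-0.70560752,  0.36283007,  1.02517004]), 'torque': array([-0.01483672, -0.04562163,  0.00042151]), 'finger_gap': 0.08829196880779458}
```

View pics/top0.png

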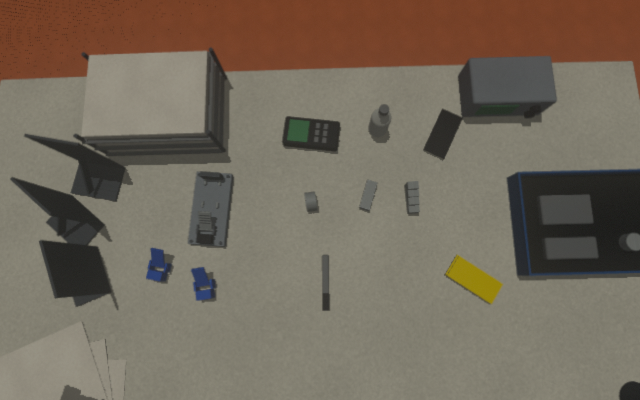

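View pics/scene0.png

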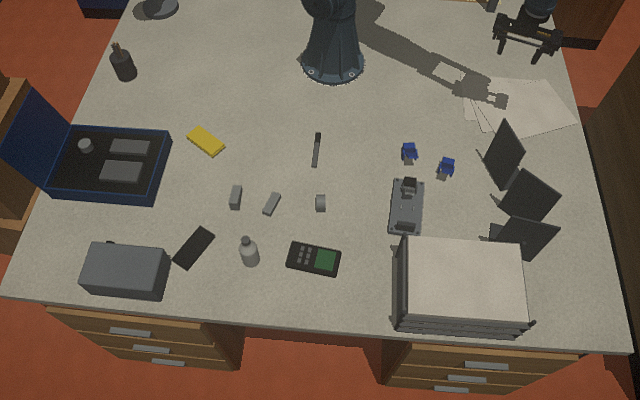

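Run:
```python
import cv2
t=cv2.imread('pics/top0.png');s=cv2.imread('pics/scene0.png')
cv2.imwrite('pics/t_h.png',cv2.resize(t[165:300,140:260],None,fx=5,fy=4.4,interpolation=cv2.INTER_CUBIC)[:600])
def crop(im,l,u,r,b,k,f): cv2.imwrite('pics/'+f,cv2.resize(im[u:b,l:r],None,fx=k,fy=k,interpolation=cv2.INTER_CUBIC))
crop(t,150,165,250,245,7,'t_h.png'); crop(t,295,165,430,225,5,'t_b.png')
crop(s,370,155,470,245,6,'s_h.png'); crop(s,220,175,335,220,6,'s_b.png')
```

```text
(no output)
```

View pics/t_h.png

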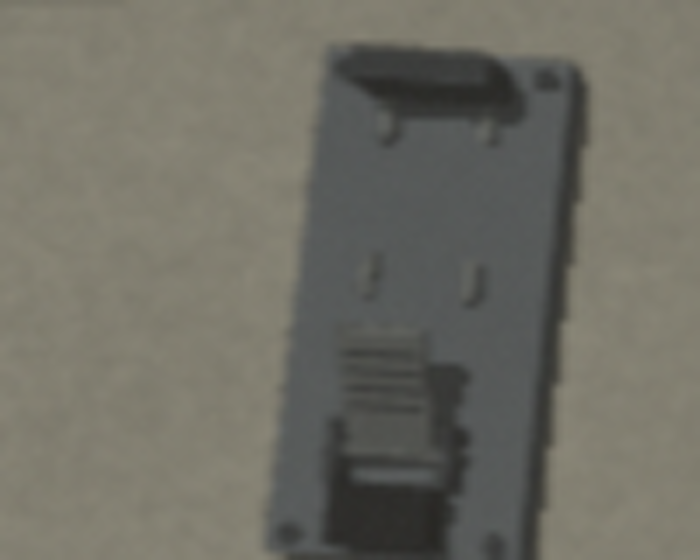

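View pics/t_b.png

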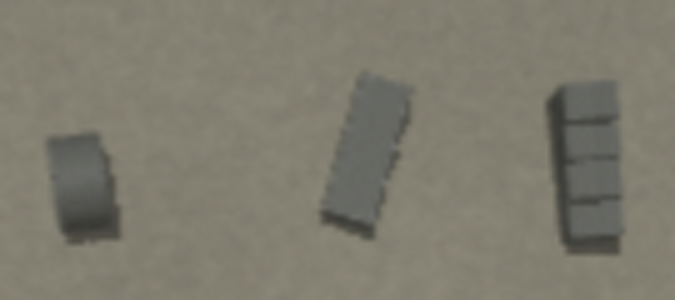

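View pics/s_h.png

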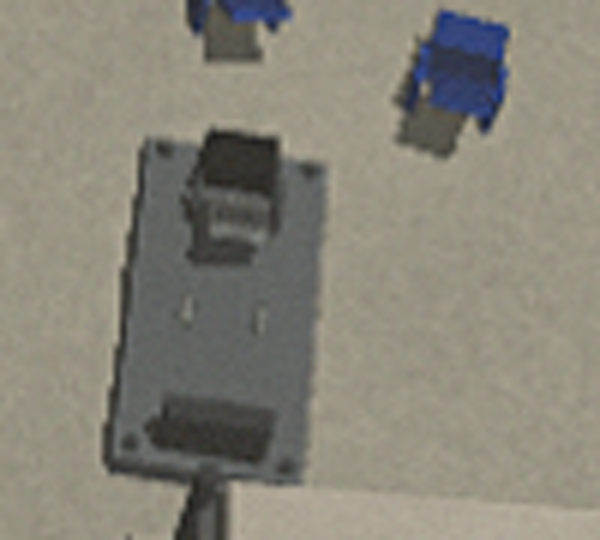

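View pics/s_b.png

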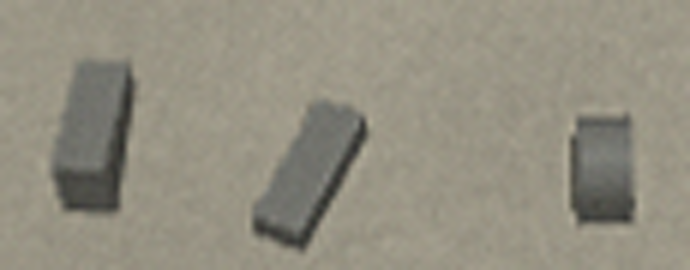

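The top view shows the stepped block with three risers at (412,198), the plain bar at (368,196), the round block at (311,202), and the grey holder at (211,209) with its flap at (206,222). The blue flap look-alikes are at (157,265) and (203,284), and the tray on the right holds grey objects. The step block is the one with four steps at (412,198). Next I'll fit its pose and the holder's with models in both cameras.

```bash
cat > fit.py <<'E'
from h import *
from scipy.optimize import minimize
def steps_faces(flip=False,base=0.):
    F=[];w=.013
    xs=[-.036,-.018,0,.018,.036];hs=[.024,.030,.036,.042]
    prof=[(xs[0],0)]
    for i in range(4): prof+= [(xs[i],hs[i]),(xs[i+1],hs[i])]
    prof+=[(xs[4],0)]
    for i in range(4): F.append(('t%d'%i,[(xs[i],-w,hs[i]),(xs[i+1],-w,hs[i]),(xs[i+1],w,hs[i]),(xs[i],w,hs[i])],(0,0,1)))
    for i in range(4):
        lo=0 if i==0 else hs[i-1]
        F.append(('r',[(xs[i],-w,lo),(xs[i],w,lo),(xs[i],w,hs[i]),(xs[i],-w,hs[i])],(-1,0,0)))
    F.append(('e',[(xs[4],-w,0),(xs[4],w,0),(xs[4],w,.042),(xs[4],-w,.042)],(1,0,0)))
    F.append(('l',[(a,w,b) for a,b in prof],(0,1,0)));F.append(('m',[(a,-w,b) for a,b in prof],(0,-1,0)))
    return F
def box(x0,x1,y0,y1,z0,z1,n=''):
    return [(n+'top',[(x0,y0,z1),(x1,y0,z1),(x1,y1,z1),(x0,y1,z1)],(0,0,1)),
     (n+'e',[(x1,y0,z0),(x1,y1,z0),(x1,y1,z1),(x1,y0,z1)],(1,0,0)),(n+'r',[(x0,y0,z0),(x0,y1,z0),(x0,y1,z1),(x0,y0,z1)],(-1,0,0)),
     (n+'l',[(x0,y1,z0),(x1,y1,z0),(x1,y1,z1),(x0,y1,z1)],(0,1,0)),(n+'m',[(x0,y0,z0),(x1,y0,z0),(x1,y0,z1),(x0,y0,z1)],(0,-1,0))]
def render(cam_,faces,pose,win,S=6):
    l,u,r,b=win;lab=np.zeros(((b-u)*S,(r-l)*S),np.uint8)
    x,y,th=pose[:3];z0=pose[3] if len(pose)>3 else 0
    c,s=np.cos(th),np.sin(th);Rm=np.array([[c,-s,0],[s,c,0],[0,0,1]])
    eye=cam(cam_)[2];items=[];names=[]
    for n,P,N in faces:
        P=np.array(P)@Rm.T+[x,y,z0]; N=Rm@np.array(N,float)
        if (eye-P.mean(0))@N<=0: continue
        items.append((np.linalg.norm(eye-P.mean(0)),n,P))
    items.sort(key=lambda t:-t[0])
    for d,n,P in items:
        if n not in names:names.append(n)
        uv=(proj(cam_,P)-[l-.5,u-.5])*S-.5
        cv2.fillPoly(lab,[np.round(uv*16).astype(np.int32)],names.index(n)+1,shift=4)
    W=[cv2.resize((lab==k).astype(np.float32),(r-l,b-u),interpolation=cv2.INTER_AREA) for k in range(len(names)+1)]
    return W,lab
def cost(im,cam_,faces,pose,win):
    W,_=render(cam_,faces,pose,win);l,u,r,b=win
    A=np.stack([w.ravel() for w in W if w.sum()>.5],1);Y=im[u:b,l:r].astype(float).mean(2).ravel()
    s=np.linalg.lstsq(A,Y,rcond=None)[0]
    e=Y-A@s
    return np.mean(np.minimum(np.abs(e),40)**2)
def overlay(im,cam_,faces,pose,win,f,k=8):
    l,u,r,b=win;o=cv2.resize(im[u:b,l:r][:,:,::-1],None,fx=k,fy=k,interpolation=cv2.INTER_CUBIC)
    _,lab=render(cam_,faces,pose,win,S=k)
    e=(cv2.morphologyEx(lab,cv2.MORPH_GRADIENT,np.ones((2,2),np.uint8))>0)
    o[e]=(0,0,255);cv2.imwrite('pics/'+f,np.hstack([cv2.resize(im[u:b,l:r][:,:,::-1],None,fx=k,fy=k,interpolation=cv2.INTER_CUBIC),o]))
E
python3 - <<'E'
from fit import *
t=cv2.imread('pics/top0.png')[:,:,::-1].copy();s=cv2.imread('pics/scene0.png')[:,:,::-1].copy()
F=steps_faces()
p0=pix2z('top',[[412,198]],.03)[0];print('p0',p0, pix2z('scene',[[236,198]],.03)[0])
wt=(393,172,432,224);ws=(222,176,250,218)
for nm,f in(('top',lambda p:cost(t,'top',F,p,wt)),('scene',lambda p:cost(s,'scene',F,p,ws)),('both',lambda p:cost(t,'top',F,p,wt)+cost(s,'scene',F,p,ws))):
  for th in(0,np.pi):
    best=None
    for dt in(-.1,0,.1):
        r=minimize(lambda q:f([q[0]/100,q[1]/100,q[2]/10]),[p0[0]*100,p0[1]*100,(th+dt)*10],method='Nelder-Mead',options=dict(initial_simplex=np.array([[0,0,0],[.5,0,0],[0,.5,0],[0,0,.8]])+[p0[0]*100,p0[1]*100,(th+dt)*10],xatol=.005,fatol=1e-3))
        if best is None or r.fun<best.fun: best=r
    print(nm,th,best.x/[100,100,10],best.fun)
    if th==0 and nm=='both': P=best.x/[100,100,10];overlay(t,'top',F,P,wt,'ob_t.png');overlay(s,'scene',F,P,ws,'ob_s.png')
# holder
B=box(-.095,.085,-.045,.045,0,.02,'b')
h0=pix2z('top',[[211,209]],.02)[0];print('h0',h0)
wt=(178,166,244,252);ws=(376,178,432,240)
H=B+box(.066,.085,-.025,.025,.02,.054,'s')
for nm,f in(('top',lambda p:cost(t,'top',H,p,wt)),('both',lambda p:cost(t,'top',H,p,wt)+cost(s,'scene',H,p,ws))):
    best=None
    for dt in(-.1,0,.1):
        x0=[h0[0]*100,h0[1]*100,dt*10]
        r=minimize(lambda q:f([q[0]/100,q[1]/100,q[2]/10]),x0,method='Nelder-Mead',options=dict(initial_simplex=np.array([[0,0,0],[.8,0,0],[0,.8,0],[0,0,.8]])+x0,xatol=.005,fatol=1e-3))
        if best is None or r.fun<best.fun: best=r
    print(nm,best.x/[100,100,10],best.fun)
P=best.x/[100,100,10];overlay(t,'top',H,P,wt,'oh_t.png',6);overlay(s,'scene',H,P,ws,'oh_s.png',7)
E
```

```text
p0 [ 0.58904108 -0.23772707  0.03      ] [ 0.60347832 -0.23484066  0.03      ]
top 0 [ 0.59218508 -0.2404809   0.04480759] 26.629694894597574Traceback (most recent call last):
  File "<stdin>", line 10, in <module>
    res = _minimize_neldermead(fun, x0, args, callback, bounds=bounds,
                               **options)
    fxr = func(xr)
    fx = function(np.copy(x), *(wrapper_args + args))
  File "<stdin>", line 10, in <lambda>
  File "<stdin>", line 6, in <lambda>
  File "fit.py", line 37, in cost
    W,_=render(cam_,faces,pose,win);l,u,r,b=win
        ~~~~~~^^^^^^^^^^^^^^^^^^^^^
  File "fit.py", line 32, in render
    uv=(proj(cam_,P)-[l-.5,u-.5])*S-.5
        ~~~~^^^^^^^^
  File "h.py", line 16, in proj
    K,d,e,M=cam(n)
            ~~~^^^
  File "h.py", line 5, in cam
    p=robot.camera_params(n)
ValueError: time passes only in moves, steps and waits
```

```bash
python3 - <<'E'
s=open('h.py').read()
s=s.replace("def cam(n):\n    p=robot.camera_params(n)","import pickle,os\n_C={}\ndef cam(n):\n    if n in _C: return _C[n]\n    fn='cam_%s.pkl'%n\n    if os.path.exists(fn): p=pickle.load(open(fn,'rb'))\n    else:\n        p=robot.camera_params(n); pickle.dump(dict(p),open(fn,'wb'))")
s=s.replace("    return K,d,e,M","    _C[n]=(K,d,e,M); return _C[n]",1)
open('h.py','w').write(s)
E
cat > run1.py <<'E'
from fit import *
t=cv2.imread('pics/top0.png')[:,:,::-1].copy();s=cv2.imread('pics/scene0.png')[:,:,::-1].copy()
F=steps_faces()
p0=pix2z('top',[[412,198]],.03)[0];print('p0',p0, pix2z('scene',[[236,198]],.03)[0])
wt=(393,172,432,224);ws=(222,176,250,218)
for nm,f in(('top',lambda p:cost(t,'top',F,p,wt)),('scene',lambda p:cost(s,'scene',F,p,ws)),('both',lambda p:cost(t,'top',F,p,wt)+cost(s,'scene',F,p,ws))):
  for th in(0,np.pi):
    best=None
    for dt in(-.1,0,.1):
        r=minimize(lambda q:f([q[0]/100,q[1]/100,q[2]/10]),[p0[0]*100,p0[1]*100,(th+dt)*10],method='Nelder-Mead',options=dict(initial_simplex=np.array([[0,0,0],[.5,0,0],[0,.5,0],[0,0,.8]])+[p0[0]*100,p0[1]*100,(th+dt)*10],xatol=.005,fatol=1e-3))
        if best is None or r.fun<best.fun: best=r
    print(nm,th,best.x/[100,100,10],best.fun)
    if th==0 and nm=='both': P=best.x/[100,100,10];overlay(t,'top',F,P,wt,'ob_t.png');overlay(s,'scene',F,P,ws,'ob_s.png')
# holder
B=box(-.095,.085,-.045,.045,0,.02,'b')
h0=pix2z('top',[[211,209]],.02)[0];print('h0',h0)
wt=(178,166,244,252);ws=(376,178,432,240)
H=B+box(.066,.085,-.025,.025,.02,.054,'s')
for nm,f in(('top',lambda p:cost(t,'top',H,p,wt)),('both',lambda p:cost(t,'top',H,p,wt)+cost(s,'scene',H,p,ws))):
    best=None
    for dt in(-.1,0,.1):
        x0=[h0[0]*100,h0[1]*100,dt*10]
        r=minimize(lambda q:f([q[0]/100,q[1]/100,q[2]/10]),x0,method='Nelder-Mead',options=dict(initial_simplex=np.array([[0,0,0],[.8,0,0],[0,.8,0],[0,0,.8]])+x0,xatol=.005,fatol=1e-3))
        if best is None or r.fun<best.fun: best=r
    print(nm,best.x/[100,100,10],best.fun)
P=best.x/[100,100,10];overlay(t,'top',H,P,wt,'oh_t.png',6);overlay(s,'scene',H,P,ws,'oh_s.png',7)
E
time python3 run1.py
```

```text
p0 [ 0.58904108 -0.23772707  0.03      ] [ 0.60347832 -0.23484066  0.03      ]
top 0 [ 0.59218508 -0.2404809   0.04480759] 26.629694894597574
top 3.141592653589793 [ 0.59032425 -0.24024744  3.15829997] 45.69328142310912
scene 0 [ 0.59057525 -0.24089606  0.04915693] 14.967662327823465
scene 3.141592653589793 [ 0.59888935 -0.24092312  3.14749462] 66.74794051842667
both 0 [ 0.59100185 -0.24073747  0.05090188] 47.31800632659703
both 3.141592653589793 [ 0.59138015 -0.24129296  3.17469895] 120.45542319036026
h0 [0.57562345 0.25022533 0.02      ]
top [ 0.57818817  0.2531204  -0.09250575] 98.20031067635409
both [ 0.57815529  0.25297361 -0.09252745] 295.9869424768433
real	0m11.314s
user	0m17.428s
sys	0m0.213s
```

View pics/ob_t.png

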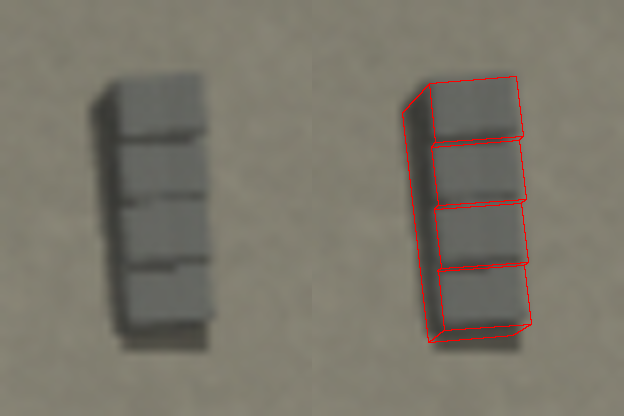

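View pics/ob_s.png

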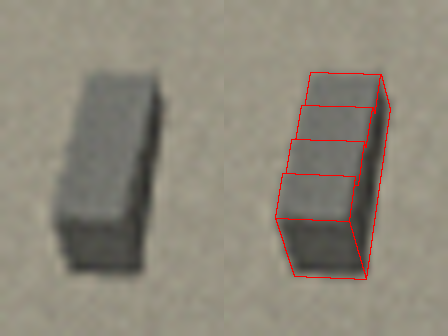

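View pics/oh_t.png

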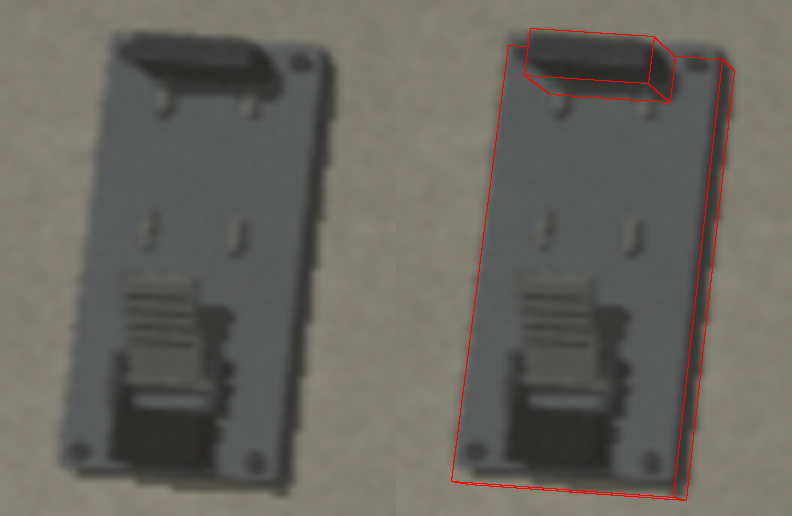

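View pics/oh_s.png

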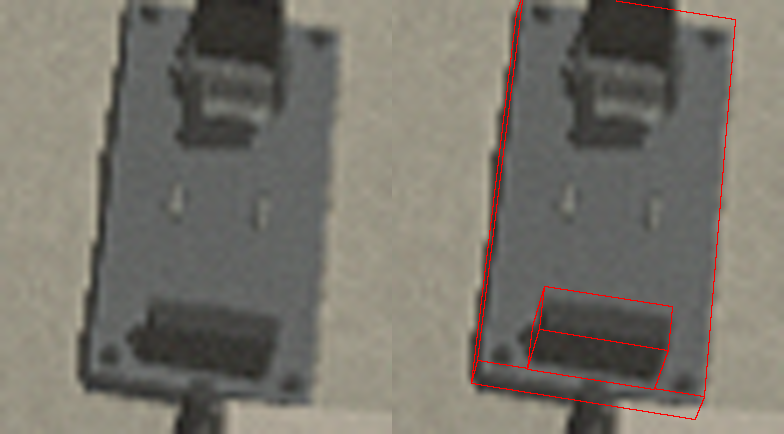

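```bash
cat > run2.py <<'E'
from fit import *
t=cv2.imread('pics/top0.png')[:,:,::-1].copy();s=cv2.imread('pics/scene0.png')[:,:,::-1].copy()
# pins: model as small boxes; flap assembly and stop masked out
B=box(-.095,.085,-.045,.045,0,.02,'b')
P4=[]
for x0,x1 in((-.005,.011),(.051,.067)):
    for sg in(1,-1):
        y0,y1=sorted((sg*.015,sg*.021)); P4+=box(x0,x1,y0,y1,.02,.026,'p')
M0=box(-.1,-.012,-.022,.022,.0,.02,'i')+box(.06,.09,-.03,.03,.02,.05,'i')
def mk(cam_,pose,win,z1):
    # ignore mask: hull of flap volume and stop volume
    l,u,r,b=win;m=np.zeros((b-u,r-l),np.uint8)
    c,s_=np.cos(pose[2]),np.sin(pose[2])
    for (x0,x1,y0,y1,z0,z1) in((-.1,-.012,-.03,.025,.02,.085),(.068,.095,-.03,.03,.02,.06)):
        P=np.array([(x,y,z) for x in(x0,x1) for y in(y0,y1) for z in(z0,z1)])
        P=np.c_[P[:,0]*c-P[:,1]*s_+pose[0],P[:,0]*s_+P[:,1]*c+pose[1],P[:,2]]
        h=cv2.convexHull(np.round(proj(cam_,P)-[l,u]).astype(np.int32));cv2.fillConvexPoly(m,h,1)
    return m==0
def cost2(im,cam_,F,pose,win,mask):
    W,_=render(cam_,F,pose,win);l,u,r,b=win;k=mask.ravel()
    A=np.stack([w.ravel()[k] for w in W],1);A=A[:,A.sum(0)>.5];Y=im[u:b,l:r].astype(float).mean(2).ravel()[k]
    e=Y-A@np.linalg.lstsq(A,Y,rcond=None)[0]
    return np.mean(np.minimum(np.abs(e),25)**2)
wt=(178,166,244,252);ws=(376,172,432,236)
g=[.580,.253,-.0925]
mt=mk('top',g,wt,0);ms=mk('scene',g,ws,0)
F=B+P4
for nm,f in(('top',lambda p:cost2(t,'top',F,p,wt,mt)),('scene',lambda p:cost2(s,'scene',F,p,ws,ms)),('both',lambda p:cost2(t,'top',F,p,wt,mt)+cost2(s,'scene',F,p,ws,ms))):
    best=None
    for d in((0,0,0),(.004,.002,.02),(-.004,-.002,-.02),(.006,-.003,.0)):
        x0=(np.array(g)+d)*[100,100,10]
        r=minimize(lambda q:f([q[0]/100,q[1]/100,q[2]/10]),x0,method='Nelder-Mead',options=dict(initial_simplex=np.array([[0,0,0],[.5,0,0],[0,.5,0],[0,0,.5]])+x0,xatol=.005,fatol=1e-3))
        if best is None or r.fun<best.fun: best=r
    P=best.x/[100,100,10];print(nm,P,best.fun)
F2=F+box(.066,.078,-.025,.025,.02,.054,'s')
overlay(t,'top',F2,P,wt,'oh_t2.png',6);overlay(s,'scene',F2,P,ws,'oh_s2.png',7)
E
python3 run2.py
```

```text
top [ 0.58270844  0.25288871 -0.09207873] 21.315776267730516
scene [ 0.58186712  0.25280273 -0.0881707 ] 32.93130322941564
both [ 0.58224195  0.25286339 -0.09195207] 54.68601080647535
```

View pics/oh_t2.png

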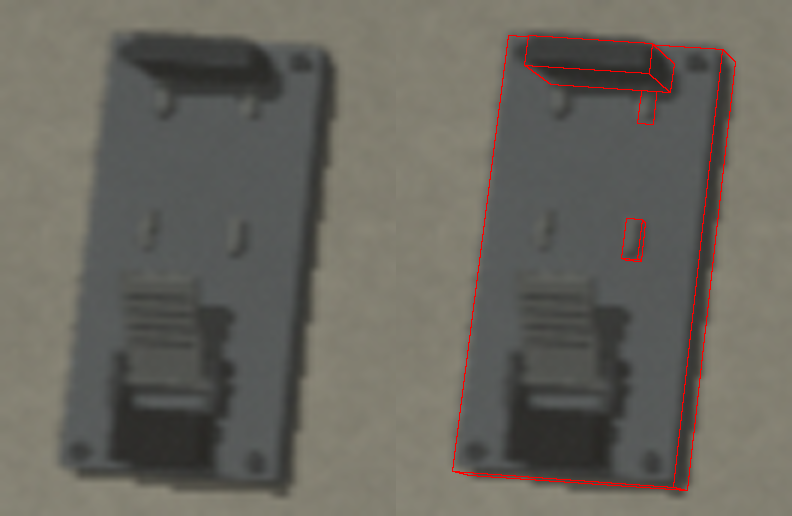

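View pics/oh_s2.png

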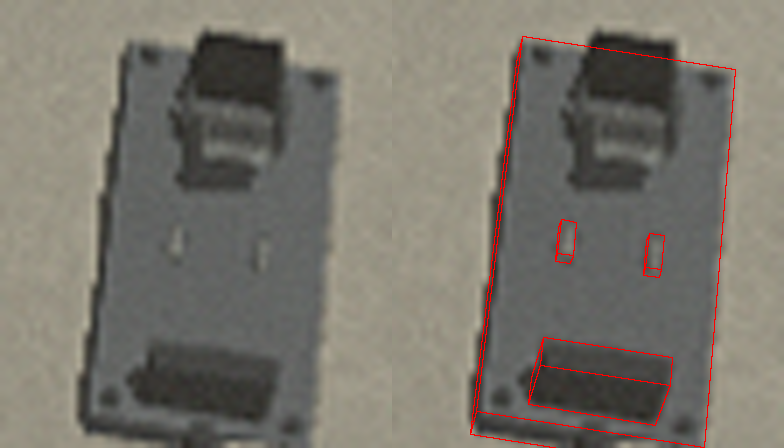

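```bash
cat > mv.py <<'E'
from h import *
import sys
def off(target,yaw_deg=None,verbose=True):
    o=robot.get_obs();q=o['tcp_rot'];M=R.from_quat([q[1],q[2],q[3],q[0]]).as_matrix()
    d=(np.array(target)-o['eef_pos'])@M*1000
    y=np.degrees(np.arctan2(M[1,0],M[0,0]))
    print('pos',np.round(o['eef_pos'],4),'yaw',round(y,2),'tilt',round(np.degrees(np.arccos(-M[2,2])),2),'F',np.round(o['force'],2),'T',np.round(o['torque'],2),'gap',round(o['finger_gap'],4),'t',o['clock'])
    print('offset',np.round(d,1),'roll',None if yaw_deg is None else round((-(yaw_deg-y)+180)%360-180,2))
E
python3 -c "
from mv import *
off([.591,-.2407,.12],180+np.degrees(.049))"
```

```text
pos [0.1737 0.5482 0.2387] yaw 162.42 tilt 0.0 F [-0.71  0.36  1.03] T [-0.01 -0.05  0.  ] gap 0.0883 t 0.6
offset [-636.1 -626.   118.7] roll -20.39
```

send_rows([
  [-636,-626,60],
  [-636,-626,60],
  [-636,-626,60],
  [-636,-626,60],
  [-636,-626,60],
  [-636,-626,60],
  [-636,-626,60],
  [-636,-626,60],
  [-636,-626,60],
  [-636,-626,60],
  [-636,-626,60],
  [-636,-626,60],
  [-636,-626,60],
  [-636,-626,60],
  [-636,-626,60],
  [-636,-626,60],
  [-636,-626,60],
  [-636,-626,118],
  [-636,-626,118],
  [-636,-626,118],
], roll=[-20.4,-20.4,-20.4,-20.4,-20.4,-20.4,-20.4,-20.4,-20.4,-20.4,-20.4,-20.4,-20.4,-20.4,-20.4,-20.4,-20.4,-20.4,-20.4,-20.4], gripper=[-0.3,-0.3,-0.3,-0.3,-0.3,-0.3,-0.3,-0.3,-0.3,-0.3,-0.3,-0.3,-0.3,-0.3,-0.3,-0.3,-0.3,-0.3,-0.3,-0.3], squeeze=25)

```text
clock: 3.1
eef_pos: [0.5913, -0.24, 0.1224]
tcp_rot: [0.0, -0.025, 1.0, -0.0]
force: [-0.0, -1.0, 0.6]
finger_gap: 0.0571
```

```bash
python3 -c "
from mv import *
snap('top','t1.png');snap('scene','s1.png')
off([.591,-.2407,.006],180+np.degrees(.049))"
python3 - <<'E'
import cv2
t=cv2.imread('pics/t1.png');s=cv2.imread('pics/s1.png')
a=cv2.resize(t[140:260,340:480],(400,343));b=cv2.resize(s[110:230,170:310],(400,343))
import numpy as np
cv2.imwrite('pics/c1.png',np.hstack([a,b]))
E
```

```text
pos [ 0.5922 -0.241   0.1235] yaw -177.14 tilt 0.22 F [ 0.4   0.15 -0.48] T [ 0.04 -0.    0.  ] gap 0.0572 t 3.2
offset [  1.6   0.6 117.5] roll 0.05
```

View pics/c1.png

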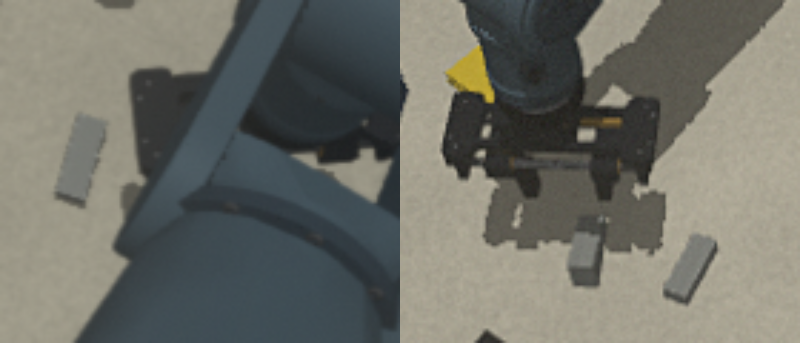

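```bash
python3 -c "
from mv import *
off([.591,-.2407,.006],180+np.degrees(.049))"
```

```text
pos [ 0.5922 -0.241   0.1235] yaw -177.14 tilt 0.22 F [ 0.4   0.15 -0.48] T [ 0.04 -0.    0.  ] gap 0.0572 t 3.2
offset [  1.6   0.6 117.5] roll 0.05
```

send_rows([
  [0,0,0],
  [0,0,0],
], roll=[0,0], gripper=[-0.3,-0.3])

```text
clock: 3.45
eef_pos: [0.5914, -0.241, 0.1219]
tcp_rot: [0.001, -0.025, 1.0, -0.0]
force: [-0.4, 0.2, -0.9]
finger_gap: 0.057
```

```bash
python3 -c "
from mv import *
off([.591,-.2407,.006],180+np.degrees(.049))"
```

```text
pos [ 0.5914 -0.241   0.1219] yaw -177.18 tilt 0.1 F [-0.37  0.19 -0.88] T [-0.    0.01 -0.01] gap 0.057 t 3.45
offset [  0.5   0.4 115.9] roll 0.01
```

send_rows([
  [0,0,30],
  [0,0,60],
  [0,0,85],
  [0,0,102],
  [0,0,110],
  [0,0,114],
  [0,0,114],
  [0,0,114],
], roll=[0,0,0,0,0,0,0,0], gripper=[-0.3,-0.3,-0.3,-0.3,-0.3,-0.3,-0.3,-0.3])

```text
clock: 4.45
eef_pos: [0.5914, -0.241, 0.0076]
tcp_rot: [0.001, -0.025, 1.0, -0.0]
force: [0.3, 0.1, 0.4]
finger_gap: 0.0572
```

```bash
python3 -c "
from mv import *
s=snap('scene','s2.png')
off([.591,-.2407,.006],180+np.degrees(.049))
cv2.imwrite('pics/c2.png',cv2.resize(s[110:230,170:310,::-1],None,fx=5,fy=5))"
```

```text
pos [ 0.5914 -0.241   0.0075] yaw -177.18 tilt 0.08 F [-0.02 -1.08  0.53] T [ 0.02  0.04 -0.03] gap 0.0571 t 4.5
offset [0.4 0.3 1.5] roll 0.01
```

View pics/c2.png

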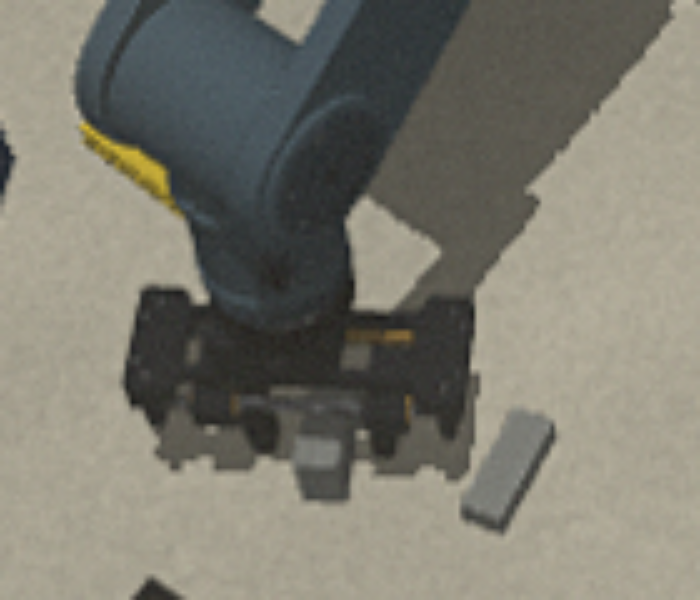

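The scene view shows the fingers on either side of the stepped block, around (234,203) in the full picture, so I'll close and lift.

send_rows([
  [0,0,0],
  [0,0,0],
  [0,0,0],
  [0,0,0],
  [0,0,0],
  [0,0,-10],
  [0,0,-50],
  [0,0,-90],
  [0,0,-110],
  [0,0,-110],
], roll=[0,0,0,0,0,0,0,0,0,0], gripper=[1,1,1,1,1,1,1,1,1,1], squeeze=40)

```text
clock: 5.75
eef_pos: [0.5917, -0.2413, 0.1182]
tcp_rot: [0.001, -0.025, 1.0, -0.001]
force: [0.5, -0.4, -4.1]
finger_gap: 0.0256
```

```bash
python3 -c "
from mv import *
off([.6071,.2506,.117],180+np.degrees(-.092))"
```

```text
pos [ 0.5917 -0.2413  0.1182] yaw -177.18 tilt 0.18 F [ 0.55 -0.43 -4.13] T [-0.03 -0.04  0.01] gap 0.0256 t 5.75
offset [-3.960e+01  4.906e+02  4.000e-01] roll 8.09
```

send_rows([
  [-4,40,0],
  [-8,100,0],
  [-13,160,0],
  [-18,220,0],
  [-23,280,0],
  [-28,340,0],
  [-32,400,0],
  [-36,440,0],
  [-38,470,0],
  [-39.6,490.6,0],
  [-39.6,490.6,0],
  [-39.6,490.6,0],
], roll=[1,2,3,4,5,6,7,8.1,8.1,8.1,8.1,8.1], gripper=[1,1,1,1,1,1,1,1,1,1,1,1])

```text
clock: 7.25
eef_pos: [0.606, 0.2502, 0.1159]
tcp_rot: [-0.001, 0.046, 0.999, -0.0]
force: [-1.3, -0.3, -5.0]
finger_gap: 0.0256
```

```bash
python3 -c "
from mv import *
s=snap('scene','s3.png');t=snap('top','t3.png')
off([.6071,.2506,.0265],180+np.degrees(-.092))
cv2.imwrite('pics/c3.png',np.hstack([cv2.resize(s[110:250,350:490,::-1],(400,400)),cv2.resize(t[140:260,150:270,::-1],(400,400))]))"
```

```text
pos [0.6064 0.25   0.1164] yaw 174.64 tilt 0.04 F [ 0.49 -1.09 -3.42] T [ 0.04  0.03 -0.02] gap 0.026 t 7.35
offset [-0.7  0.7 89.9] roll -0.09
```

View pics/c3.png

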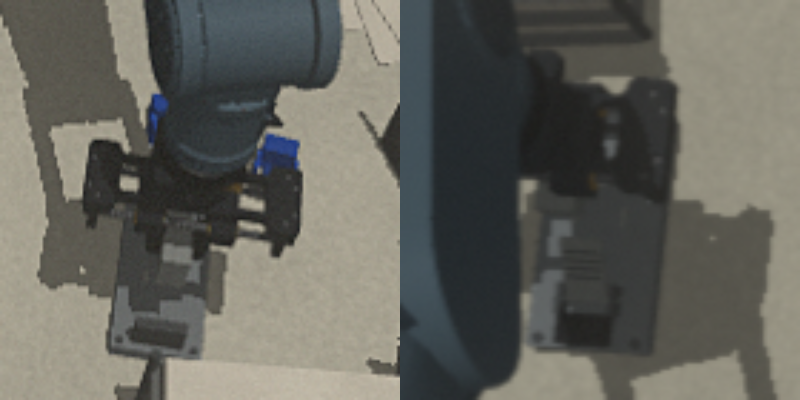

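send_rows([
  [0,0,25],
  [0,0,50],
  [0,0,65],
  [0,0,70],
  [0,0,70],
  [0,0,70],
  [0,0,70],
], roll=[0,0,0,0,0,0,0], gripper=[1,1,1,1,1,1,1])

```text
clock: 8.22
eef_pos: [0.6069, 0.2515, 0.0477]
tcp_rot: [0.001, 0.046, 0.999, 0.0]
force: [0.7, -0.1, -4.5]
finger_gap: 0.0257
```

```bash
python3 -c "
from fit import *
from mv import off
s=snap('scene','s4.png');t=snap('top','t4.png')
o=robot.get_obs();p=o['eef_pos']
off([.6071,.2506,.0265],180+np.degrees(-.092))
F=steps_faces();w=(370,150,450,240)
overlay(s,'scene',F,[p[0],p[1],-.0935,p[2]-.0072],w,'o4.png',5)
B=box(-.095,.085,-.045,.045,0,.02,'b')+box(.066,.078,-.025,.025,.02,.054,'s')
overlay(s,'scene',B,[.5822,.2529,-.092],w,'o4b.png',5)
"
```

```text
pos [0.6066 0.2514 0.0473] yaw 174.73 tilt 0.05 F [ 0.04  0.21 -3.92] T [-0.03  0.03  0.  ] gap 0.0255 t 8.325
offset [-0.5 -0.8 20.8] roll 0.0
```

View pics/o4.png

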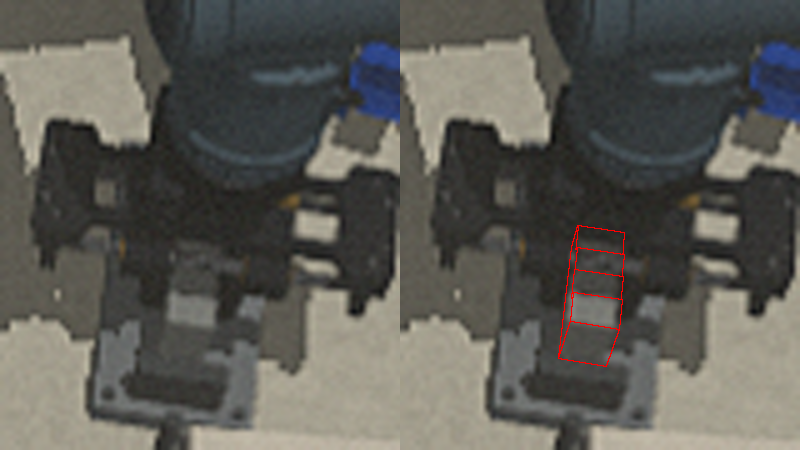

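View pics/o4b.png

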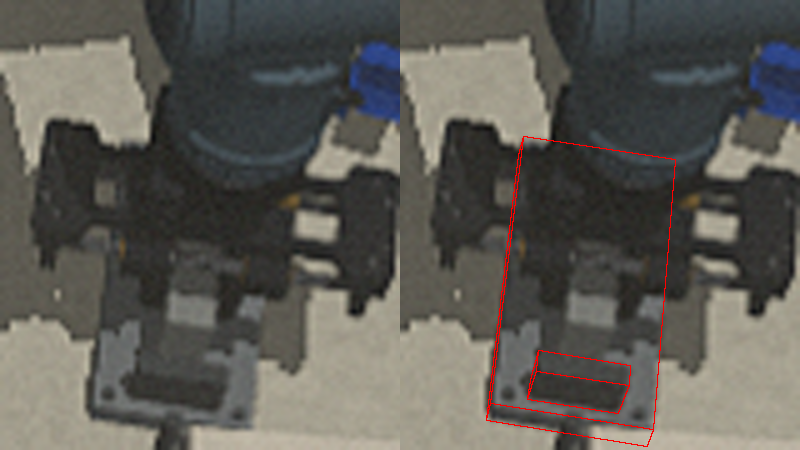

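```bash
python3 -c "
from fit import *
s=cv2.imread('pics/s4.png').astype(float).mean(2)
print(s[206:222,398:420].astype(int))
F=steps_faces()
w=(396,203,422,220)
o=robot.get_obs();p=o['eef_pos']
im=cv2.imread('pics/s4.png')
l,u,r,b=w;Y=s[u:b,l:r]
m=(Y>118)&(Y<400)
n,lab,st,ce=cv2.connectedComponentsWithStats(m.astype(np.uint8));print(st,ce+[l,u])
for x,y in((.6066,.2514),(.6066,.2494),(.6086,.2514)):
  P=np.array([[18,-13,42],[36,-13,42],[36,13,42],[18,13,42]])/1000.
  c,q=np.cos(-.0925),np.sin(-.0925)
  W=np.c_[P[:,0]*c-P[:,1]*q+x,P[:,0]*q+P[:,1]*c+y,P[:,2]+p[2]-.0072]
  print(proj('scene',W).round(2).tolist(),proj('scene',W).mean(0))
"
```

```text
[[ 37  42  45  45  39  44  74  71  67  69  62  72  73  70  73  57  40  41
   44  41  48  39]
 [ 45  42  43  44  44  49  72  66  67  75  70  70  64  70  65  58  39  36
   49  43  39  40]
 [ 44  39  48  41  36  57  99  89  58  58  64  65  65  69  64  51  35  45
   39  41  42  39]
 [ 40  47  40  41  43  78 126 114 104 100 104 106  95  91  78  51  46  42
   41  41  62 101]
 [ 44  37  39  42  44  81 123 123 119 121 115 122 116 113 109  79  38  41
   42  42  81 116]
 [ 60  51  52  46  51  78 126 117 117 118 120 118 119 121 118  76  36  42
   43  64 106 110]
 [ 64  58  63  63  57  91 126 118 115 116 122 118 116 123 115  56  38  39
   44  78 121 110]
 [ 67  65  64  64  61  97 126 121 120 122 123 117 122 124 111  57  42  44
   51  70  85  83]
 [ 63  63  60  61  61  78  96 102  99 106 119 119 123 125 116  67  56  61
   66  66  59  62]
 [ 59  66  63  65  62  76  73  75  78  83  86  88  95  98  95  77  65  62
   67  66  65  64]
 [ 53  66  65  62  67  76  77  73  72  75  75  74  71  76  75  62  64  65
   63  69  62  65]
 [ 58  63  63  64  68  74  76  77  71  74  77  76  78  73  67  65  61  59
   62  63  62  57]
 [ 59  65  62  63  77  77  74  75  74  78  72  74  73  75  65  67  64  66
   76 101 100  85]
 [ 62  60  67  70  79  77  72  76  74  76  79  75  75  67  57  60  60  62
   78 112 114 105]
 [ 67  69  64  66  80  76  75  77  77  79  75  72  80  90  94  97  89  52
   74 107 109 108]
 [ 71  70  71  68  69  81  71  73  71  71  69  78  84 109 113 115 109  95
  101 109 106 100]]
[[  0   0  26  17 414]
 [  8   6   8   6  27]
 [ 22   9   1   1   1]] [[408.5410628  210.93961353]
 [407.51851852 211.88888889]
 [418.         212.        ]]
[[404.19, 207.93], [403.58, 213.68], [413.23, 215.21], [413.77, 209.44]] [408.69374749 211.56201854]
[[403.45, 207.87], [402.84, 213.62], [412.49, 215.15], [413.03, 209.38]] [407.95119723 211.50470062]
[[404.19, 208.57], [403.58, 214.33], [413.24, 215.86], [413.78, 210.08]] [408.69850694 212.21035378]
```

send_rows([
  [0,1.3,4],
  [0,1.3,8],
  [0,1.3,12],
  [0,1.3,12],
  [0,1.3,12],
], roll=[0,0,0,0,0], gripper=[1,1,1,1,1])

```text
clock: 8.95
eef_pos: [0.6064, 0.2525, 0.0347]
tcp_rot: [-0.0, 0.046, 0.999, -0.0]
force: [0.9, 0.6, -3.1]
finger_gap: 0.0257
```

```bash
cat > chk.py <<'E'
from fit import *
from mv import off
import sys
s=snap('scene',sys.argv[1]+'.png')
o=robot.get_obs();p=o['eef_pos'];off([.6071,.2506,.0265],180+np.degrees(-.092))
F=steps_faces();w=(380,180,436,240)
overlay(s,'scene',F,[p[0],p[1],-.0935,p[2]-.0072],w,sys.argv[1]+'o.png',7)
g=s.astype(float).mean(2)
print(g[206:222,398:418].astype(int))
P=np.array([[18,-13,42],[36,-13,42],[36,13,42],[18,13,42]])/1000.
c,q=np.cos(-.0925),np.sin(-.0925)
for nm,x,y,z in(('tcp',p[0],p[1],p[2]-.0072),('target',.6071,.2506,p[2]-.0072)):
  W=np.c_[P[:,0]*c-P[:,1]*q+x,P[:,0]*q+P[:,1]*c+y,P[:,2]+z]
  print(nm,proj('scene',W).round(2).tolist())
E
python3 chk.py s5
```

```text
pos [0.6065 0.2526 0.0348] yaw 174.72 tilt 0.01 F [-0.35 -0.05 -4.87] T [ 0.04  0.05 -0.05] gap 0.026 t 9.0
offset [-0.8 -1.9  8.3] roll -0.01
[[ 49  40  46  39  44  41  55  64  67  65  69  67  67  65  64  58  69  58
   77  63]
 [ 47  38  49  45  44  51  71  73  68  73  75  67  67  67  63  38  49  50
   54  53]
 [ 44  46  44  37  45  56  70  75  70  69  69  73  71  70  69  39  39  41
   37  51]
 [ 42  42  45  44  45  64  69  69  65  68  70  69  70  70  66  46  38  44
   37  40]
 [ 42  41  45  43  45  69  65  62  64  62  66  67  70  72  65  44  47  44
   45  45]
 [ 39  43  47  37  50  91 106 104 103 102  97  95  79  73  66  39  41  43
   43  39]
 [ 44  43  43  43  53  98 124 123 121 119 119 117 111 110 101  31  43  44
   39  59]
 [ 52  52  54  45  62 104 121 118 115 114 122 120 122 123 116  37  39  45
   39  62]
 [ 59  65  62  53  66 115 122 122 116 119 120 121 115 118 113  36  46  41
   48  60]
 [ 57  64  66  64  67 115 124 121 120 114 124 121 120 120 109  44  43  55
   55  66]
 [ 96  56  64  60  68  95  99 110 111 114 127 122 119 125 100  54  55  65
   65  66]
 [106  61  65  60  63  80  79  81  84  86  96  99 103 109  93  60  68  66
   65  64]
 [106  57  64  57  70  76  71  72  71  73  71  78  72  79  76  59  64  70
   66  63]
 [109  59  63  63  81  78  76  76  73  72  77  79  70  67  57  64  59  59
   62  75]
 [ 93  58  62  65  81  74  76  72  78  79  77  70  72  85 102  88  59  59
   55  76]
 [ 78  61  67  65  73  79  76  67  73  75  67  78  80 103 112 109  96  98
   99  94]]
tcp [[403.93, 210.2], [403.32, 215.91], [412.89, 217.43], [413.43, 211.7]]
target [[403.2, 210.32], [402.59, 216.04], [412.16, 217.56], [412.71, 211.83]]
```

View pics/s5o.png

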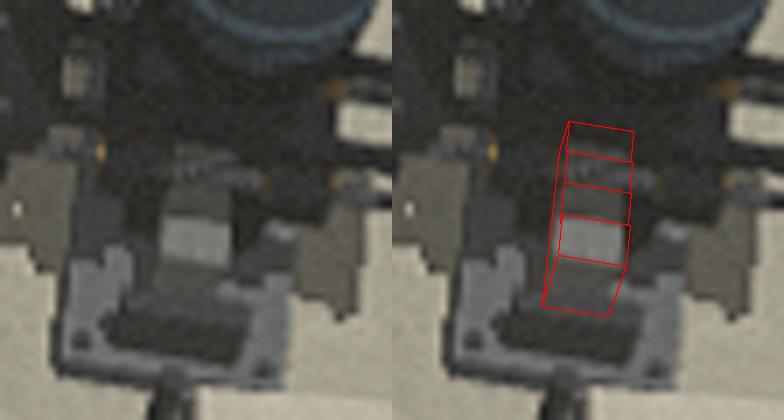

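send_rows([
  [0,0,1.5],
  [0,0,3],
  [0,0,4.5],
  [0,0,5.5],
  [0,0,5.5],
], roll=[0,0,0,0,0], gripper=[1,1,1,1,1])

```text
clock: 9.62
eef_pos: [0.6063, 0.2526, 0.0291]
tcp_rot: [-0.0, 0.046, 0.999, -0.0]
force: [0.0, -0.2, -4.0]
finger_gap: 0.0255
```

send_rows([
  [0,0,0.7],
  [0,0,1.2],
  [0,0,1.2],
], roll=[0,0,0], gripper=[1,1,1])

```text
clock: 10.0
eef_pos: [0.6063, 0.2526, 0.028]
tcp_rot: [-0.0, 0.046, 0.999, -0.0]
force: [0.2, 0.3, -3.7]
finger_gap: 0.0254
```

send_rows([
  [0,0,0.5],
  [0,0,0.5],
], roll=[0,0], gripper=[1,1])

```text
clock: 10.25
eef_pos: [0.6064, 0.2526, 0.0275]
tcp_rot: [-0.0, 0.046, 0.999, -0.0]
force: [-0.2, 0.5, -4.0]
finger_gap: 0.0256
```

send_rows([
  [0,0,0.5],
  [0,0,0.5],
], roll=[0,0], gripper=[1,1])

```text
clock: 10.5
eef_pos: [0.6063, 0.2526, 0.0269]
tcp_rot: [-0.0, 0.046, 0.999, -0.0]
force: [-0.0, 0.4, -4.1]
finger_gap: 0.0259
```

send_rows([
  [0,0,0.5],
  [0,0,0.5],
], roll=[0,0], gripper=[1,1])

```text
clock: 10.75
eef_pos: [0.6064, 0.2526, 0.0267]
tcp_rot: [0.0, 0.046, 0.999, -0.0]
force: [-1.5, 0.0, -1.3]
finger_gap: 0.0253
```

send_rows([
  [-1,0,0],
  [-2,0,0],
  [-3,0,0],
  [-3.5,0,0],
  [-3.5,0,0],
], roll=[0,0,0,0,0], gripper=[1,1,1,1,1], squeeze=20)

```text
clock: 11.38
eef_pos: [0.61, 0.2523, 0.0267]
tcp_rot: [0.0, 0.046, 0.999, 0.0]
force: [-0.8, -0.5, 1.4]
finger_gap: 0.0259
```

send_rows([
  [-0.5,0,0],
  [-0.5,0,0],
], roll=[0,0], gripper=[1,1])

```text
clock: 11.62
eef_pos: [0.6105, 0.2523, 0.0268]
tcp_rot: [0.0, 0.046, 0.999, 0.0]
force: [-3.5, 2.1, 2.5]
finger_gap: 0.0255
```

send_rows([
  [-0.5,0,0],
  [-0.5,0,0],
], roll=[0,0], gripper=[1,1])

```text
clock: 11.88
eef_pos: [0.6109, 0.2522, 0.0267]
tcp_rot: [0.0, 0.046, 0.999, 0.0]
force: [-3.8, 0.5, 4.1]
finger_gap: 0.0258
```

send_rows([
  [-0.5,0,0],
  [-0.5,0,0],
], roll=[0,0], gripper=[1,1])

```text
clock: 12.12
eef_pos: [0.6115, 0.2522, 0.0267]
tcp_rot: [0.0, 0.046, 0.999, 0.0]
force: [-3.8, -0.8, 4.4]
finger_gap: 0.0258
```

send_rows([
  [-0.5,0,0],
  [-0.5,0,0],
], roll=[0,0], gripper=[1,1])

```text
clock: 12.38
eef_pos: [0.6119, 0.2522, 0.0267]
tcp_rot: [0.0, 0.046, 0.999, 0.0]
force: [-4.1, 0.6, 6.4]
finger_gap: 0.0257
```

send_rows([
  [-0.5,0,0],
  [-0.5,0,0],
], roll=[0,0], gripper=[1,1])

```text
clock: 12.62
eef_pos: [0.6121, 0.2521, 0.0267]
tcp_rot: [-0.0, 0.046, 0.999, -0.0]
force: [-6.8, 0.2, 6.7]
finger_gap: 0.0259
```

send_rows([
  [-0.5,0,0],
  [-0.5,0,0],
], roll=[0,0], gripper=[1,1])

```text
clock: 12.88
eef_pos: [0.6121, 0.2521, 0.0267]
tcp_rot: [-0.001, 0.046, 0.999, -0.0]
force: [-7.9, 0.0, 8.3]
finger_gap: 0.026
```

send_rows([
  [-0.5,0,0],
  [-0.5,0,0],
], roll=[0,0], gripper=[1,1])

```text
clock: 13.12
eef_pos: [0.6121, 0.2521, 0.0267]
tcp_rot: [-0.001, 0.046, 0.999, -0.0]
force: [-9.7, 0.3, 9.4]
finger_gap: 0.026
```

```bash
python3 chk.py s6|tail -25
```

```text
56  54]
 [ 42  46  43  44  47  71  68  71  66  67  69  72  72  70  52  38  45  36
   45  54]
 [ 39  48  43  38  50  70  69  67  66  66  70  72  67  71  56  41  48  47
   45  42]
 [ 44  47  48  43  52  79  72  65  66  69  66  68  69  68  53  44  41  45
   43  48]
 [ 44  46  38  39  63 117 110 106  95  90  97  62  61  65  38  38  41  44
   43  48]
 [ 43  40  45  40  77 131 123 121 117 116 119 107 110 106  81  37  44  40
   44  71]
 [ 52  51  45  47  82 126 118 119 117 118 119 118 127 121  77  39  41  46
   45  70]
 [ 63  64  59  55  80 127 122 115 118 121 123 121 122 110  62  39  41  45
   50  63]
 [ 96  59  65  63  92 125 122 118 119 118 120 122 122 108  60  39  42  56
   63  68]
 [111  59  62  61  93 110 114 116 121 127 121 124 123 112  71  57  57  64
   65  66]
 [ 92  61  62  57  75  85  87  85  95  95  99 103 116 108  74  65  67  66
   67  63]
 [ 79  69  66  70  70  75  72  69  64  72  70  79  88  80  66  62  67  67
   63  62]]
tcp [[403.32, 213.4], [402.71, 219.12], [412.25, 220.64], [412.79, 214.9]]
target [[402.76, 211.76], [402.15, 217.46], [411.67, 218.97], [412.22, 213.26]]
```

View pics/s6o.png

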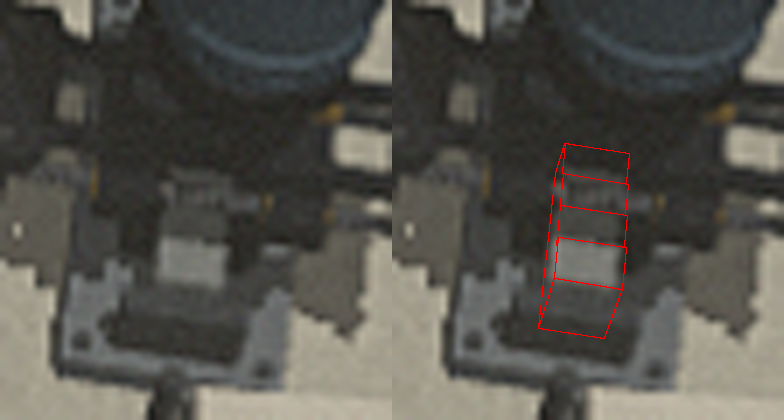

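send_rows([
  [0.9,0,-0.5],
  [0.9,0,-0.5],
  [0.9,0,-0.5],
  [0.9,0,-0.5],
  [0.9,0,-0.5],
], roll=[0,0,0,0,0], gripper=[1,0.2,-0.3,-0.3,-0.3])

```text
clock: 13.8
eef_pos: [0.6127, 0.2519, 0.027]
tcp_rot: [0.0, 0.046, 0.999, -0.0]
force: [0.8, 0.4, -0.3]
finger_gap: 0.057
```

send_rows([
  [0,0,-5],
  [0,0,-20],
  [0,0,-45],
  [0,0,-80],
  [0,0,-120],
  [0,0,-130],
  [0,0,-130],
], roll=[0,0,0,0,0,0,0], gripper=[-0.3,-0.3,-0.3,-0.3,-0.3,-0.3,-0.3])

```text
clock: 14.68
eef_pos: [0.6129, 0.2521, 0.158]
tcp_rot: [0.001, 0.046, 0.999, 0.0]
force: [0.2, 0.4, -0.5]
finger_gap: 0.057
```

```bash
python3 -c "
from fit import *
from mv import off
s=snap('scene','s7.png');t=snap('top','t7.png')
off([.5504,.2558,.11],180+np.degrees(-.092))
F=steps_faces();H=[.5822,.2529,-.092]
P=[.6121,.2501,-.092,.02]
overlay(s,'scene',F,P,(380,170,440,240),'s7o.png',6)
overlay(t,'top',F,P,(178,166,244,252),'t7o.png',6)
"
```

```text
pos [0.6115 0.2518 0.1555] yaw 174.72 tilt 0.14 F [ 0.36 -0.61 -0.43] T [-0.03 -0.02  0.02] gap 0.0573 t 14.775
offset [61.1 -1.6 45.6] roll -0.01
```

View pics/s7o.png

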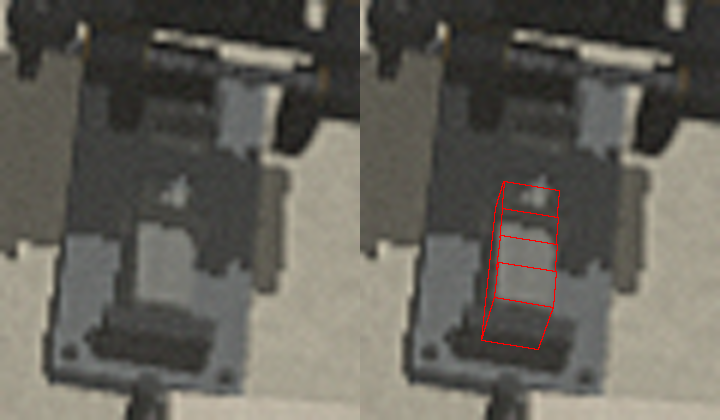

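View pics/t7o.png

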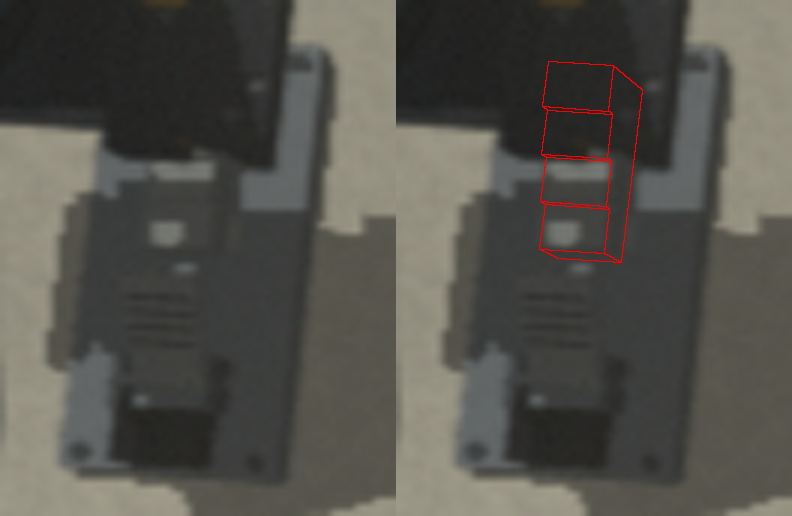

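Both overlays put the block on holder_home: the lit steps are at about (408,217) in the scene view and the low end at (208,202) in the top view. The flap at (206,219) is still raised. Next I'll close the fingers and go above the press point.

send_rows([
  [20,0.2,0],
  [45,0.2,0],
  [61,0.2,0],
  [61,0.2,0],
  [61,0.2,20],
  [61,0.2,40],
  [61,0.2,55],
  [61,0.2,65],
  [61,0.2,65],
  [61,0.2,65],
  [61,0.2,65],
], roll=[0,0,0,0,0,0,0,0,0,0,0], gripper=[1,1,1,1,1,1,1,1,1,1,1])

```text
clock: 16.15
eef_pos: [0.5524, 0.258, 0.0929]
tcp_rot: [0.001, 0.046, 0.999, 0.0]
force: [-0.3, 0.3, 0.5]
finger_gap: 0.0004
```

```bash
python3 -c "
from fit import *
from mv import off
s=snap('scene','s8.png');t=snap('top','t8.png')
off([.5504,.2576,.037],180+np.degrees(-.092))
F=steps_faces();P=[.6121,.2501,-.092,.02]
cv2.imwrite('pics/c8.png',np.hstack([cv2.resize(s[150:250,360:460,::-1],(400,400),interpolation=2),cv2.resize(t[150:260,160:270,::-1],(400,400),interpolation=2)]))
print(proj('scene',[[.5504,.2558,.085],[.5504,.2558,.037]]),proj('top',[[.5504,.2558,.085]]))
"
```

```text
pos [0.5522 0.2579 0.0927] yaw 174.72 tilt 0.07 F [-0.13 -0.5   0.42] T [-0.02 -0.05  0.01] gap 0.0006 t 16.25
offset [ 1.8 -0.5 55.7] roll -0.01
[[411.12354672 185.13823891]
 [408.3890444  194.07051177]] [[200.14129472 215.6122425 ]]
```

View pics/c8.png

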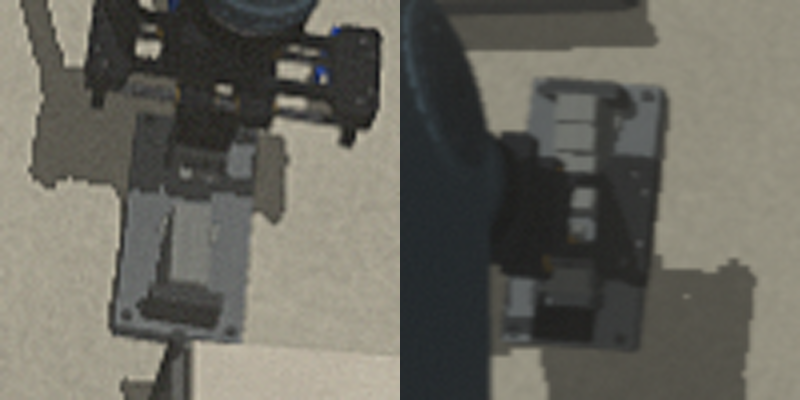

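send_rows([
  [1.8,-0.4,4],
  [1.8,-0.4,8],
  [1.8,-0.4,11],
  [1.8,-0.4,13],
  [1.8,-0.4,13],
], roll=[0,0,0,0,0], gripper=[1,1,1,1,1])

```text
clock: 16.88
eef_pos: [0.5498, 0.2576, 0.0787]
tcp_rot: [-0.0, 0.046, 0.999, -0.0]
force: [-1.1, 0.1, -0.2]
finger_gap: 0.0006
```

send_rows([
  [0,0,1],
  [0,0,2],
  [0,0,2],
], roll=[0,0,0], gripper=[1,1,1])

```text
clock: 17.25
eef_pos: [0.5499, 0.2576, 0.077]
tcp_rot: [-0.0, 0.046, 0.999, -0.0]
force: [-0.2, 0.1, 1.0]
finger_gap: 0.0006
```

send_rows([
  [0,0,1],
  [0,0,2],
  [0,0,2],
], roll=[0,0,0], gripper=[1,1,1])

```text
clock: 17.62
eef_pos: [0.5498, 0.2576, 0.0749]
tcp_rot: [-0.0, 0.046, 0.999, -0.0]
force: [-0.0, 0.6, -0.7]
finger_gap: 0.0006
```

send_rows([
  [0,0,1],
  [0,0,2],
  [0,0,2],
], roll=[0,0,0], gripper=[1,1,1])

```text
clock: 18.0
eef_pos: [0.5499, 0.2575, 0.0729]
tcp_rot: [-0.0, 0.046, 0.999, -0.0]
force: [-0.3, 0.4, 0.3]
finger_gap: 0.0009
```

send_rows([
  [0,0,1],
  [0,0,2],
  [0,0,2],
], roll=[0,0,0], gripper=[1,1,1])

```text
clock: 18.38
eef_pos: [0.5498, 0.2575, 0.0709]
tcp_rot: [-0.0, 0.046, 0.999, -0.0]
force: [0.2, -0.3, -1.6]
finger_gap: 0.0006
```

send_rows([
  [0,0,1],
  [0,0,2],
  [0,0,2],
], roll=[0,0,0], gripper=[1,1,1])

```text
clock: 18.75
eef_pos: [0.5498, 0.2576, 0.0689]
tcp_rot: [-0.0, 0.046, 0.999, -0.0]
force: [0.3, 0.1, 0.3]
finger_gap: 0.0005
```

send_rows([
  [0,0,1],
  [0,0,2],
  [0,0,2],
], roll=[0,0,0], gripper=[1,1,1])

```text
clock: 19.12
eef_pos: [0.5498, 0.2576, 0.0669]
tcp_rot: [-0.0, 0.046, 0.999, -0.0]
force: [-0.1, 0.5, -0.1]
finger_gap: 0.0003
```

send_rows([
  [0,0,1],
  [0,0,2],
  [0,0,2],
], roll=[0,0,0], gripper=[1,1,1])

```text
clock: 19.5
eef_pos: [0.5498, 0.2576, 0.0649]
tcp_rot: [-0.0, 0.046, 0.999, -0.0]
force: [-0.9, 0.3, -0.8]
finger_gap: 0.0005
```

send_rows([
  [0,0,1],
  [0,0,2],
  [0,0,2],
], roll=[0,0,0], gripper=[1,1,1])

```text
clock: 19.88
eef_pos: [0.5498, 0.2576, 0.0629]
tcp_rot: [-0.0, 0.046, 0.999, -0.0]
force: [0.8, -0.8, 0.0]
finger_gap: 0.0001
```

send_rows([
  [0,0,1],
  [0,0,2],
  [0,0,2],
], roll=[0,0,0], gripper=[1,1,1])

```text
clock: 20.25
eef_pos: [0.5502, 0.2577, 0.0613]
tcp_rot: [0.0, 0.046, 0.999, 0.0]
force: [-0.9, -0.2, 1.9]
finger_gap: 0.0004
```

send_rows([
  [0,0,1],
  [0,0,2],
  [0,0,2],
], roll=[0,0,0], gripper=[1,1,1])

```text
clock: 20.62
eef_pos: [0.5501, 0.2577, 0.0592]
tcp_rot: [0.0, 0.046, 0.999, 0.0]
force: [0.5, -0.4, 3.6]
finger_gap: 0.0003
```

```bash
python3 -c "
from fit import *
s=snap('scene','s9.png');t=snap('top','t9.png')
cv2.imwrite('pics/c9.png',np.hstack([cv2.resize(s[150:250,360:460,::-1],(400,400),interpolation=2),cv2.resize(t[150:260,160:270,::-1],(400,400),interpolation=2)]))
"
```

```text
(no output)
```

View pics/c9.png

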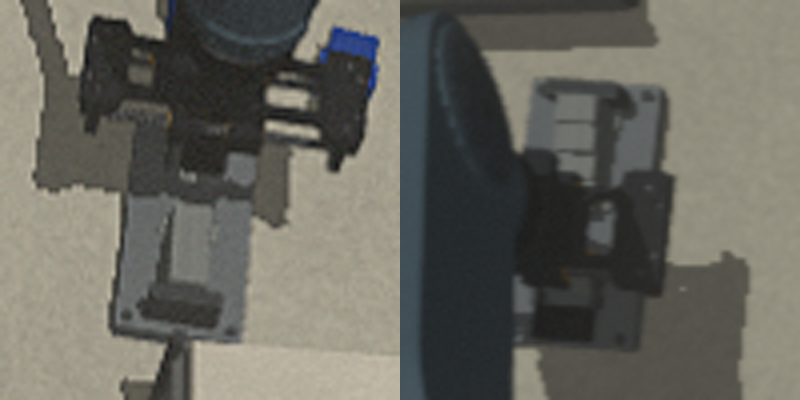

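send_rows([
  [0,0,1],
  [0,0,2],
  [0,0,2],
], roll=[0,0,0], gripper=[1,1,1])

```text
clock: 21.1
eef_pos: [0.5501, 0.2576, 0.0571]
tcp_rot: [0.0, 0.046, 0.999, 0.0]
force: [0.3, 0.5, 3.8]
finger_gap: 0.0005
```

send_rows([
  [0,0,1],
  [0,0,2],
  [0,0,2],
], roll=[0,0,0], gripper=[1,1,1])

```text
clock: 21.48
eef_pos: [0.5503, 0.2576, 0.0553]
tcp_rot: [0.0, 0.046, 0.999, 0.0]
force: [-0.1, 0.0, 6.0]
finger_gap: 0.0006
```

send_rows([
  [0,0,1],
  [0,0,2],
  [0,0,2],
], roll=[0,0,0], gripper=[1,1,1])

```text
clock: 21.85
eef_pos: [0.5507, 0.2577, 0.0537]
tcp_rot: [0.001, 0.046, 0.999, 0.0]
force: [0.0, -0.6, 6.1]
finger_gap: 0.0002
```

send_rows([
  [0,0,1],
  [0,0,1.5],
  [0,0,1.5],
], roll=[0,0,0], gripper=[1,1,1])

```text
clock: 22.22
eef_pos: [0.5511, 0.2577, 0.0525]
tcp_rot: [0.001, 0.046, 0.999, 0.0]
force: [0.1, 0.8, 6.7]
finger_gap: 0.0003
```

send_rows([
  [0,0,1],
  [0,0,1.5],
  [0,0,1.5],
], roll=[0,0,0], gripper=[1,1,1])

```text
clock: 22.6
eef_pos: [0.5515, 0.2577, 0.0513]
tcp_rot: [0.002, 0.046, 0.999, 0.0]
force: [0.9, -0.6, 8.7]
finger_gap: 0.0005
```

send_rows([
  [0,0,1],
  [0,0,1],
], roll=[0,0], gripper=[1,1])

```text
clock: 22.85
eef_pos: [0.5516, 0.2577, 0.0504]
tcp_rot: [0.002, 0.046, 0.999, 0.0]
force: [1.0, -1.1, 9.9]
finger_gap: 0.0003
```

send_rows([
  [0,0,1],
  [0,0,1],
], roll=[0,0], gripper=[1,1])

```text
clock: 23.1
eef_pos: [0.5519, 0.2577, 0.0496]
tcp_rot: [0.002, 0.046, 0.999, 0.0]
force: [1.3, -1.2, 9.3]
finger_gap: 0.0003
```

send_rows([
  [0,0,1],
  [0,0,1],
], roll=[0,0], gripper=[1,1])

```text
clock: 23.35
eef_pos: [0.5521, 0.2577, 0.0487]
tcp_rot: [0.002, 0.046, 0.999, 0.0]
force: [1.3, 0.3, 11.0]
finger_gap: 0.0009
```

send_rows([
  [0,0,1],
  [0,0,1],
], roll=[0,0], gripper=[1,1])

```text
clock: 23.6
eef_pos: [0.5523, 0.2577, 0.0479]
tcp_rot: [0.002, 0.046, 0.999, 0.0]
force: [2.5, -1.0, 10.5]
finger_gap: 0.0006
```

send_rows([
  [0,0,1],
  [0,0,1],
], roll=[0,0], gripper=[1,1])

```text
clock: 23.85
eef_pos: [0.5525, 0.2578, 0.047]
tcp_rot: [0.003, 0.046, 0.999, 0.0]
force: [2.4, -0.9, 11.2]
finger_gap: 0.0009
```

send_rows([
  [0,0,1],
  [0,0,1],
], roll=[0,0], gripper=[1,1])

```text
clock: 24.1
eef_pos: [0.5527, 0.2578, 0.0461]
tcp_rot: [0.003, 0.046, 0.999, 0.001]
force: [1.7, -0.9, 11.3]
finger_gap: 0.0003
```

send_rows([
  [0,0,1],
  [0,0,1],
], roll=[0,0], gripper=[1,1])

```text
clock: 24.35
eef_pos: [0.5529, 0.2578, 0.0452]
tcp_rot: [0.003, 0.046, 0.999, 0.001]
force: [3.4, -1.2, 10.5]
finger_gap: 0.0008
```

send_rows([
  [0,0,1],
  [0,0,1],
], roll=[0,0], gripper=[1,1])

```text
clock: 24.6
eef_pos: [0.553, 0.2578, 0.0443]
tcp_rot: [0.003, 0.046, 0.999, 0.001]
force: [3.4, -0.1, 11.0]
finger_gap: 0.0001
```

send_rows([
  [0,0,1],
  [0,0,1],
], roll=[0,0], gripper=[1,1])

```text
clock: 24.85
eef_pos: [0.5531, 0.2578, 0.0433]
tcp_rot: [0.003, 0.046, 0.999, 0.001]
force: [3.2, -1.0, 10.5]
finger_gap: 0.0001
```

send_rows([
  [0,0,1],
  [0,0,1],
], roll=[0,0], gripper=[1,1])

```text
clock: 25.1
eef_pos: [0.5532, 0.2578, 0.0423]
tcp_rot: [0.003, 0.046, 0.999, 0.001]
force: [4.2, -0.4, 9.6]
finger_gap: 0.0006
```

send_rows([
  [0,0,1],
  [0,0,1],
], roll=[0,0], gripper=[1,1])

```text
clock: 25.35
eef_pos: [0.5531, 0.2579, 0.0412]
tcp_rot: [0.003, 0.046, 0.999, 0.001]
force: [5.0, -1.0, 9.6]
finger_gap: 0.0007
```

Past the peak: the measured tip now moves at least as fast as commanded and the force is dropping. I'll carry on with finer steps.

send_rows([
  [0,0,0.8],
  [0,0,0.8],
], roll=[0,0], gripper=[1,1])

```text
clock: 25.6
eef_pos: [0.553, 0.2578, 0.0403]
tcp_rot: [0.003, 0.046, 0.999, 0.001]
force: [4.2, -0.2, 8.9]
finger_gap: 0.0004
```

send_rows([
  [0,0,0.8],
  [0,0,0.8],
], roll=[0,0], gripper=[1,1])

```text
clock: 25.85
eef_pos: [0.5528, 0.2579, 0.0393]
tcp_rot: [0.003, 0.046, 0.999, 0.001]
force: [4.2, -0.9, 7.8]
finger_gap: 0.0005
```

send_rows([
  [0,0,0.8],
  [0,0,0.8],
], roll=[0,0], gripper=[1,1])

```text
clock: 26.1
eef_pos: [0.5523, 0.2578, 0.0381]
tcp_rot: [0.003, 0.046, 0.999, 0.001]
force: [3.7, -0.2, 6.7]
finger_gap: 0.0005
```

send_rows([
  [0,0,0.6],
  [0,0,0.6],
], roll=[0,0], gripper=[1,1])

```text
clock: 26.35
eef_pos: [0.5519, 0.2578, 0.0372]
tcp_rot: [0.002, 0.046, 0.999, 0.0]
force: [3.1, -0.2, 5.7]
finger_gap: 0.0006
```

send_rows([
  [0,0,0.6],
  [0,0,0.6],
], roll=[0,0], gripper=[1,1])

```text
clock: 26.6
eef_pos: [0.5511, 0.2577, 0.0361]
tcp_rot: [0.001, 0.046, 0.999, 0.0]
force: [3.7, -0.6, 4.9]
finger_gap: 0.0007
```

send_rows([
  [0,0,0.6],
  [0,0,0.6],
], roll=[0,0], gripper=[1,1])

```text
clock: 26.85
eef_pos: [0.5491, 0.2574, 0.0341]
tcp_rot: [-0.001, 0.046, 0.999, -0.0]
force: [0.1, -0.2, 1.7]
finger_gap: 0.0007
```

send_rows([
  [0,0,0.4],
  [0,0,0.4],
], roll=[0,0], gripper=[1,1])

```text
clock: 27.1
eef_pos: [0.5488, 0.2574, 0.0335]
tcp_rot: [-0.001, 0.046, 0.999, -0.0]
force: [0.6, 0.0, -0.3]
finger_gap: 0.0008
```

send_rows([
  [0,0,0.4],
  [0,0,0.4],
], roll=[0,0], gripper=[1,1])

```text
clock: 27.35
eef_pos: [0.5497, 0.2575, 0.0338]
tcp_rot: [-0.0, 0.046, 0.999, -0.0]
force: [0.1, 0.2, 0.1]
finger_gap: 0.0002
```

send_rows([
  [0,0,0.4],
  [0,0,0.4],
], roll=[0,0], gripper=[1,1])

```text
clock: 27.6
eef_pos: [0.5499, 0.2576, 0.0336]
tcp_rot: [-0.0, 0.046, 0.999, -0.0]
force: [0.8, 0.4, -0.1]
finger_gap: 0.0004
```

send_rows([
  [0,0,0.4],
  [0,0,0.4],
], roll=[0,0], gripper=[1,1])

```text
clock: 27.85
eef_pos: [0.5499, 0.2576, 0.0332]
tcp_rot: [-0.0, 0.046, 0.999, -0.0]
force: [0.3, -0.4, -0.4]
finger_gap: 0.0004
```

send_rows([
  [0,0,0.4],
  [0,0,0.4],
], roll=[0,0], gripper=[1,1])

```text
clock: 28.1
eef_pos: [0.5499, 0.2576, 0.0328]
tcp_rot: [-0.0, 0.046, 0.999, -0.0]
force: [-0.0, 0.6, 0.7]
finger_gap: 0.0006
```

Force is about zero over the last 1 mm, so the flap has let go of the fingers. I'll lift and look.

send_rows([
  [0,0,-5],
  [0,0,-25],
  [0,0,-60],
  [0,0,-110],
  [0,0,-160],
  [50,-60,-180],
  [80,-120,-180],
  [110,-180,-180],
  [130,-240,-180],
  [130,-250,-180],
  [130,-250,-180],
], roll=[0,0,0,0,0,0,0,0,0,0,0], gripper=[1,1,1,1,1,1,1,1,1,1,1])

```text
clock: 29.48
eef_pos: [0.3973, 0.0188, 0.2144]
tcp_rot: [0.001, 0.048, 0.999, -0.0]
force: [0.3, 0.9, 0.4]
finger_gap: 0.0004
```

```bash
python3 -c "
from fit import *
from mv import off
s=snap('scene','s10.png');t=snap('top','t10.png')
off([.5504,.2576,.037])
F=steps_faces();P=[.6121,.2501,-.092,.02]
overlay(s,'scene',F,P,(376,170,436,240),'s10o.png',6)
overlay(t,'top',F,P,(178,166,244,252),'t10o.png',6)
"
```

```text
pos [0.398  0.0205 0.214 ] yaw 174.64 tilt 0.14 F [-0.18  0.42  0.39] T [ 0.03 -0.03 -0.05] gap 0.0001 t 29.575
offset [-129.2  250.3  177.4] roll None
```

View pics/s10o.png

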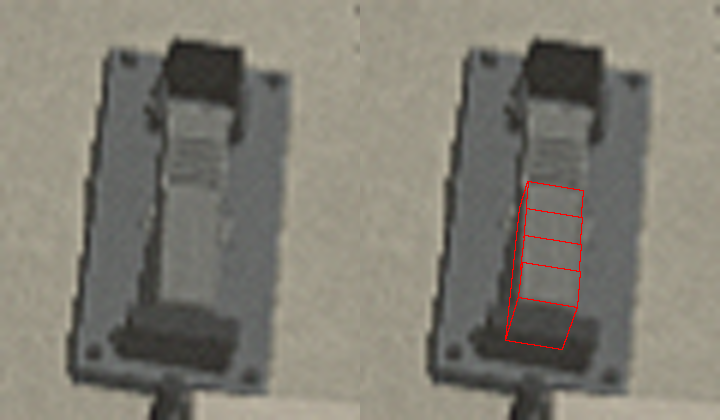

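View pics/t10o.png

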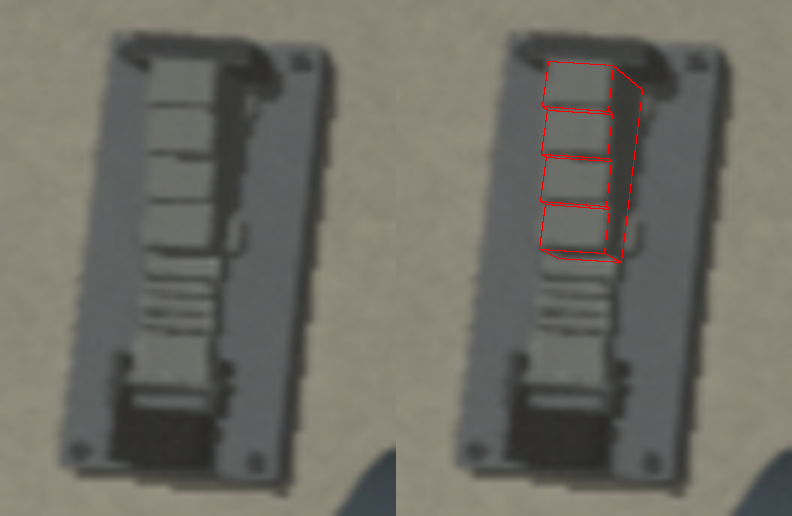

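View pics/t10.png

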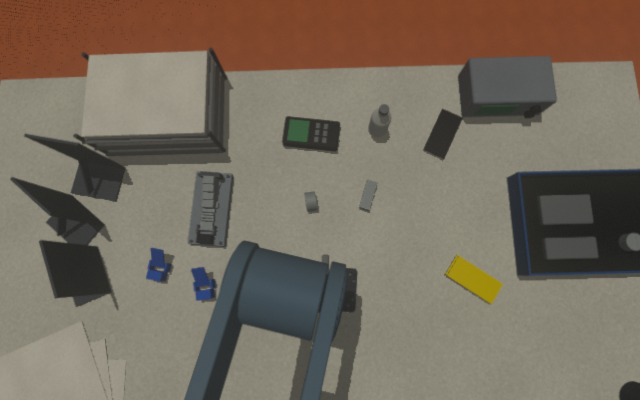

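Both pictures show the block against the stop on the home outline. The flap lies flat right behind its low end, at (207,210) in the top view. The bystanders in view haven't moved and the arm is clear, so I'm handing in.

```bash
python3 -c "
from h import *
print(robot.job_done())"
```

```text
the job is handed in; nothing more can be done
None
```

The step block is home against the stop and the flap is down flat behind it. I handed the job in at about 29.6 s of the 72 s allowed. No verdict is reported, so this rests on my own checks.

**What I did**
- **Placing:** I gripped the block at its middle and lowered it between the guides about 5 mm short of home. Before lowering I shifted it about 1.3 mm sideways, because the camera showed it off centre.
- **Sliding home:** It slid about 5.7 mm until it stopped moving at x = 0.612, with about 10 N against the stop. Then I released it.
- **Flap:** I pressed with closed fingertips in steps of 2 mm or less. The force peaked at about 11.3 N vertical, just under 12 N in all. It dropped to zero at a tip height of about 34 mm and stayed there for another 1 mm, as it should after the snap.

**Last checks**
- **Block and flap:** In both cameras the block matches the home outline within about a pixel (2–3 mm). The flap lies flat right behind its low end. I did not measure the flap's angle or touch it again after it snapped.
- **Bystanders:** All bystanders visible in the top view are where they were. The marker was hidden under the raised arm in that last picture, so I did not recheck it.
- **Disagreement:** The arm's reading and the cameras differed by about 2 mm sideways. I trusted the cameras for the placing.

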